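# Refit the guide rod of the wedge cutter

## Task

Put the washed wedge cutter back together: slide its transport lock all the way to the end stop so that the upper bush is uncovered, then take the longer of the two guide rods from the stand and thread it from above down through the upper bush and on through the lower bush. Finish still holding the rod, upright in both bushes, with its foot sticking out below the lower bush but hanging clear above the base plate, so that a clip can be put on. Leave the short rod standing in the stand, and do not knock over or shove the spice jar and the bell.

Things in the scene. Friction and masses are not known exactly. Their poses are not given: they have to be found in the camera images.
- cutter: Fixed aluminium frame. Base plate 120 (x) x 150 (y), top 12 above the counter; column at the back (+x) carries two plates, each with an upright bush, coaxial at x = -8, y = -30. Upper plate 90 x 110, top at z = 131, only the lock and its 7 high rails above it; lower plate 90 x 52. Low blade ring beside the axis, to z = 30. Origin: middle of underside, z up. The lock slides to this frame's +y. (mm)
- upper_bush (a point): Centre of the upper bush's top mouth, 132 mm above the counter; bore 18 mm, outer diameter 30 mm, 17 mm long (it ends 115 mm above the counter). Axes as the cutter's.
- lower_bush (a point): Centre of the lower bush's top mouth, 67 mm above the counter, straight below the upper one; bore 18 mm, 17 mm long (it ends 50 mm above the counter, 38 mm above the base plate). Axes as the cutter's.
- lock (a joint): Travel of the transport lock in m: 0 = shut (its steel shutter covers the upper bush), 0.045 = at the end stop (bush free). It slides along the cutter's +y, with about 1.5 N of friction, and stays where it is left. It starts shut or nearly shut.
- lock_tab (a point): Centre of the top of the lock's upright black grip tab: 12 mm (cutter's x) x 22 mm (cutter's y), top 167 mm above the counter, 29 mm above the rails beside it, on a foot 18 x 26 mm that ends 27 mm below the top. Moves with the lock: 9 mm to the +y side of the bush axis at lock = 0, 54 mm at the end stop. Axes as the cutter's.
- rod_stand: White plastic stand, 50 (x) x 150 (y) x 45 mm high, fixed, with two upright sockets of 17 mm bore and 34 mm depth at y = -45 and +45 mm, floor 11 mm above the counter. One rod stands in each; which is which varies. Origin: middle of the underside, z up.
- guide_rod: The longer rod: steel shank 14 mm thick, 130 mm long, foot tapered to 8 mm over its last 4 mm; above it a round black knob, 24 mm diameter, 40 mm high (130 to 170 mm above the foot); about 0.2 kg. Origin: centre of the foot's end face, z along the rod to the knob. Starts upright in a socket, knob up, foot 11 mm and top 181 mm above the counter.
- short_rod: The shorter rod, a bystander: same knob and diameter, shank 85 mm, 125 mm overall; upright in the other socket. Origin: centre of the foot's end face, z up along the rod.
- spice_jar: Bystander: round jar with a red cap, 45 mm in diameter, 106 mm high, behind the cutter. Origin: middle of the underside.
- bell: Bystander: round counter bell, 86 mm in diameter, 65 mm high, nearer the robot than the cutter. Origin: middle of the underside.
Things that resemble listed ones, but are neither listed nor needed, are in the scene too. Leave any green or red look-alike of the guide_rod alone.

How it is judged:
On the way, in this order (a step that is already met when the one before it is completed fails the run):
1. the transport lock is at its end stop (within 3 mm), the rod not yet in the upper bush (value of joint lock above 0.042 m and not (horizontal distance between guide_rod and upper_bush below 0.009 m and z of guide_rod in the frame of upper_bush below 0 m)), for 0.1 s.
2. the foot of the long rod has come out below the upper bush (horizontal distance between guide_rod and upper_bush below 0.008 m and z of guide_rod in the frame of upper_bush below -0.018 m), for 0.02 s.
At the end, for the whole second after the job is handed in: Lock within 3 mm of its end stop; long rod down through both bushes, within 0.12 rad and 6 mm of their axis, foot at least 3 mm below the lower bush and 3 mm above the base plate, at rest and held by the fingers (over 2 N); short rod within 20 mm of its place, upright (value of joint lock above 0.042 m and horizontal distance between guide_rod and lower_bush below 0.006 m and z of guide_rod in the frame of lower_bush between -0.052 and -0.02 m and angle between the z axis of guide_rod and the z axis of upper_bush, either way round below 0.12 rad and contact force between guide_rod and the fingers above 2 N and linear speed of guide_rod below 0.02 m/s and angle between short_rod's own z axis and vertical below 0.25 rad and distance of short_rod from where it was at the start of the episode below 0.02 m); the arm keeps its last pose, push and grip.
It fails at once if the short rod is pulled out of the stand or shifted by more than 30 mm (distance of short_rod from where it was at the start of the episode above 0.03 m).
It fails at once if the spice jar is tipped or shoved by more than 30 mm (angle between spice_jar's own z axis and vertical above 0.4 rad or distance of spice_jar from where it was at the start of the episode above 0.03 m).
It fails at once if the bell is tipped or shoved by more than 30 mm (angle between bell's own z axis and vertical above 0.4 rad or distance of bell from where it was at the start of the episode above 0.03 m).
It also fails if it takes over 51 s, if anything falls off the work surface, if the arm or the gripper's body presses on something with over 40 N, if the wrist force passes 120 N, or if a joint passes its speed limit or range.

## Robot

A 6-joint arm with a two-finger parallel gripper is mounted at the origin on a cart in front of the work surface, level with it; the furniture and walls round the work are solid. World frame = base frame: x ahead of the robot, y to its left, z up, the work surface at z = 0. Lengths are in m, angles in rad, forces in N, time in s.
With the tool pointing down it reaches from about 0.375 to 0.9 m from the base axis. Payload 3.1 kg.
Tool frame: the origin (TCP) lies between the finger pads; the fingertips stand 22 mm ahead of it and the grasp point (between the pads) lies 3 mm ahead of it; z points along the fingers, y is the line along which they close (so a half turn about z gives the same grasp; the last joint's range is limited). The gripper opens to 87 mm and grips with 3 to 60 N. Pads are 19 mm wide; open, the fingers measure 117 mm over their backs; the gripper's body (75 mm by 190 mm) begins 51 mm behind the grasp point.
Start: joints at [-1.476, 0.527, 1.433, -0, 1.181, -0.178], TCP at [0.168, -0.602, 0.245] pointing down, gripper open.
Joint ranges: [-3.08, 3.08], [-0.75, 2.2], [0.22, 2.44], [-1.43, 4.57], [0, 2.65], [-2.85, 2.85]. Speed limits (rad/s): [2.79, 2.79, 3.14, 3.14, 3.14, 3.14].

## Interface

Orientations are given as a unit quaternion [x, y, z, w].
In Python, from rig import robot gives the robot as it stands.
- The arm moves only by the tool move_arm, never from a script. Its argument "series" is text: rows parted by semicolons, each of 6 numbers parted by spaces: the shift along the tool's x, y, z in mm, then the turn, a rotation vector about the tool's x, y, z in degrees. In form: dx dy dz ax ay az; .... A call has 1 to 8 rows; each row is the pose to reach, as a shift and turn from the pose commanded when the call began, along the tool's axes at that moment; what a row does not reach only later rows make up. A row lasts 1/12 s, in which the tool goes at most 41.7 mm and 7.16 degrees, less where a joint would pass 70% of its speed; a pose out of reach is approached as far as the arm can. A call with a gripper value outside its range is refused whole. "jaw" is the opening, from 0 (shut) to 1 (fully open), set as the call begins (left out, the last holds). The fingers move at their own pace and stop on an object; "newtons" is the grip in N (left out, the last holds). Time passes only in rows, so rows that repeat a pose let the fingers close. It gives the time, the measured TCP pose, the force, the opening and the grip force at its end, in the units of the state.
- robot.get_obs(): the state, without advancing time (a new reading comes with each control period).
- robot.camera(name): name is "scene" or "top" or "wrist"; returns a dict with "img" (384x512x3 uint8, red, green, blue), "mtx" (3x3 intrinsics, pixels), "world_to_cam" (4x4, takes a point from world to camera coordinates). Camera axes: x right, y down, z forward; pixel columns grow to the right and rows downward; lengths in m; the calibration is good to about 2 mm. A picture is of the moment at which its call begins. There is no depth.
- robot.hand_in(): hands the job in; it is judged then, once.
Trained networks look in a picture, given as the dict that the camera call returned (one of the last four; its "shot" number tells which), for a name from the list of things; names that differ only in an ending like _2 or _b are one class to them, and where a whole thing is asked for, a point or a joint stands for the part that bears it (a point fixed in the world has none). Each returns a list of dicts, best first, with "p" (0 to 1); they miss things now and then, are a little off and sometimes report something else, mostly with a low value. They report only what shows in the picture. A call takes as long as a camera call. They do not tell look-alikes from the thing itself.
- robot.search_frame(picture, thing): "xyz" ([x, y, z] in m, in world coordinates, good to about 4 mm: the middle of the surface that is visible of it).
- robot.tip_of(picture, thing): "xyz" ([x, y, z] in m, in world coordinates, good to about 4 mm: a listed point, or the origin of a listed thing).
The state is a dict: "time": time; "q": joint angles; "joint_velocities": joint speeds; "joint_torque": joint torques, N m; "position": TCP position; "tool_rot": TCP orientation; "ft_force": force on the tool from outside, world axes, zero at the start; "moment": the same for the moment, N m; "grip_width": finger opening in m; "grip_force": force on a finger pad.
Only numpy, scipy, OpenCV 4.12 (cv2) and the standard library are available. Lean on these libraries where they do the work, as an engineer would, in place of code of your own. Each camera call takes 0.05 s, during which the arm holds its last target. There are 200 camera calls.

## Working session

There is one attempt and no reset: what is moved stays moved. The work goes in short steps, Python scripts to look and compute and a tool call to move; the robot and the scene stay as the last step left them, time stands still between calls to the robot, and variables do not carry over. Pictures are saved under pics/ and viewed, at most 10 in all, crops included, and the job is handed in when it is done.

Besides the shell and the picture viewer there is one more tool, called in YAML: its name, and indented under it one key for each argument. move_arm: Moves the arm, as the interface text tells. Its arguments: {"type":"object","properties":{"series":{"type":"string"},"jaw":{"type":"number"},"newtons":{"type":"number"}},"required":["series"]}

```bash
mkdir -p pics; ls
cat > h.py <<'E'
from rig import robot
import numpy as np, cv2
from scipy.spatial.transform import Rotation as R
def snap(n,f=None):
    c=robot.camera(n)
    if f: cv2.imwrite('pics/'+f,c['img'][:,:,::-1])
    return c
def px(c,p):
    q=c['world_to_cam']@np.r_[p,1]; u=c['mtx']@q[:3]; return u[:2]/u[2]
def atz(c,uv,z):
    M=c['world_to_cam'];Rm=M[:3,:3];o=-Rm.T@M[:3,3]
    d=Rm.T@np.linalg.solve(c['mtx'],np.r_[uv,1]); return o+d*(z-o[2])/d[2]
def tool(p):
    "shift in tool axes (mm) from measured TCP to p"
    s=robot.get_obs(); return R.from_quat(s['tool_rot']).inv().apply(np.array(p)-s['position'])*1000
def show(l): return [(np.round(d['xyz'],3).tolist(),round(d['p'],2)) for d in l]
E
python3 - <<'E'
from h import *
a=snap('scene','s.png');b=snap('top','t.png')
cv2.imwrite('pics/st.png',cv2.resize(np.hstack([a['img'],b['img']])[:,:,::-1],(800,300)))
for n in ['cutter','upper_bush','lock_tab','rod_stand','guide_rod','short_rod','spice_jar','bell']:
    for k,c in(('s',a),('t',b)):
        r=robot.tip_of(c,n); print(n,k,[(x,px(c,x[0]).round().tolist()) for x in show(r)])
s=robot.get_obs();print(s['position'],R.from_quat(s['tool_rot']).as_matrix().round(3))
E
```

```text
pics
cutter s [(([0.529, 0.033, 0.004], 0.56), [219.0, 258.0]), (([0.528, 0.01, 0.166], 0.29), [222.0, 206.0])]
cutter t [(([0.53, 0.03, -0.001], 0.57), [191.0, 211.0]), (([0.525, 0.014, 0.164], 0.55), [190.0, 207.0])]
upper_bush s [(([0.531, -0.001, 0.134], 0.65), [225.0, 213.0])]
upper_bush t [(([0.54, -0.0, 0.132], 0.95), [198.0, 202.0])]
lock_tab s [(([0.53, 0.012, 0.168], 0.71), [220.0, 206.0]), (([0.525, -0.264, -0.002], 0.18), [288.0, 202.0])]
lock_tab t [(([0.528, 0.016, 0.165], 0.84), [189.0, 206.0]), (([0.513, -0.305, 0.008], 0.2), [320.0, 218.0])]
rod_stand s [(([0.524, -0.264, -0.003], 0.87), [288.0, 203.0]), (([0.71, 0.114, 0.002], 0.36), [150.0, 245.0])]
rod_stand t [(([0.528, -0.263, -0.003], 0.93), [304.0, 212.0])]
guide_rod s [(([0.49, -0.111, -0.003], 0.9), [265.0, 236.0]), (([0.612, -0.121, -0.002], 0.82), [235.0, 215.0]), (([0.438, -0.235, -0.002], 0.66), [306.0, 220.0]), (([0.54, -0.22, 0.007], 0.55), [275.0, 206.0]), (([0.532, -0.001, 0.067], 0.37), [226.0, 233.0])]
guide_rod t [(([0.496, -0.114, -0.002], 0.66), [246.0, 224.0]), (([0.43, -0.234, -0.005], 0.52), [293.0, 250.0]), (([0.612, -0.116, 0.003], 0.5), [247.0, 180.0]), (([0.542, -0.216, 0.013], 0.44), [286.0, 206.0])]
short_rod s [(([0.512, -0.304, 0.01], 0.6), [299.0, 195.0])]
short_rod t [(([0.517, -0.304, 0.01], 0.53), [320.0, 216.0])]
spice_jar s [(([0.709, 0.113, 0.002], 0.93), [150.0, 245.0])]
spice_jar t [(([0.713, 0.116, 0.002], 0.56), [159.0, 141.0])]
bell s [(([0.395, -0.079, 0.003], 0.79), [287.0, 257.0])]
bell t [(([0.388, -0.08, -0.001], 0.56), [233.0, 266.0])]
[ 0.16840283 -0.60185434  0.24454798] [[ 0.963  0.269 -0.   ]
 [ 0.269 -0.963  0.   ]
 [-0.    -0.    -1.   ]]
```

View pics/s.png

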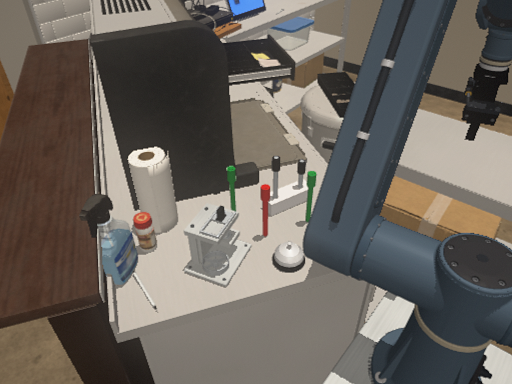

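View pics/t.png

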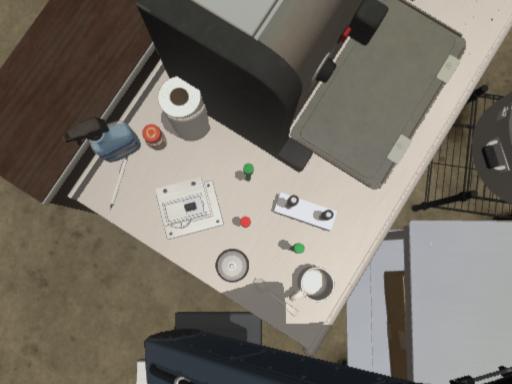

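The images show these candidates:
- Dark-knobbed rods in the white stand, at scene (276,163) and (301,167).
- Green look-alikes at scene (232,172) and (311,178).
- A red look-alike at scene (265,190).

The rod at (276,163) is black, stands in the stand and is taller than its neighbour, so it fits the guide_rod. I'll confirm in a crop and measure the cutter's yaw at the same time.

Run:
```python
from h import *
a=snap('scene');b=snap('top')
A=cv2.resize(a['img'][145:285,175:325],None,fx=2.66,fy=2.66,interpolation=3)
B=cv2.resize(b['img'][150:270,150:280],None,fx=3,fy=3,interpolation=3)
C=np.zeros((600,800,3),np.uint8);C[:A.shape[0],:A.shape[1]]=A;C[:B.shape[0],400:400+B.shape[1]]=B
cv2.imwrite('pics/crop.png',C[:380,:,::-1])
# fit cutter yaw: base plate mask at z=.012
for n in('upper_bush','lock_tab','cutter','guide_rod','short_rod'):
  for c in(a,b): print(n,show(robot.tip_of(c,n)))
for z,n,p in((.181,'long',(.541,-.218)),(.136,'short',(.515,-.304))): print(n,px(a,(*p,z)),px(b,(*p,z)))
```

```text
upper_bush [([0.531, 0.001, 0.135], 0.59)]
upper_bush [([0.536, 0.001, 0.129], 0.92)]
lock_tab [([0.532, 0.011, 0.167], 0.71)]
lock_tab [([0.528, 0.012, 0.165], 0.61), ([0.388, -0.081, -0.002], 0.21)]
cutter [([0.534, 0.033, -0.0], 0.92)]
cutter [([0.532, 0.029, -0.001], 0.89)]
guide_rod [([0.492, -0.109, -0.003], 0.83), ([0.438, -0.232, 0.002], 0.81), ([0.54, -0.226, 0.009], 0.75), ([0.612, -0.121, -0.002], 0.7)]
guide_rod [([0.711, 0.12, 0.001], 0.74), ([0.616, -0.117, 0.001], 0.7), ([0.497, -0.112, 0.0], 0.65), ([0.431, -0.233, 0.0], 0.56)]
short_rod [([0.512, -0.302, 0.01], 0.66)]
short_rod [([0.511, -0.306, 0.008], 0.53), ([0.532, 0.002, 0.065], 0.27)]
long [275.39189928 156.9030372 ] [293.12606412 200.01791342]
short [300.57448985 159.9406166 ] [328.36897031 213.35814561]
```

View pics/crop.png

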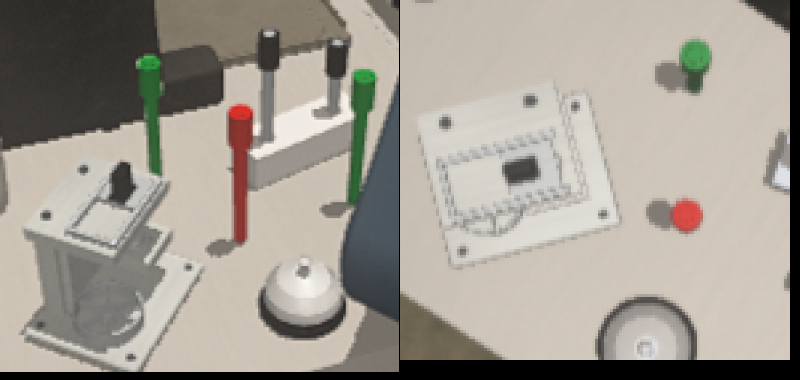

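The crop confirms it: the tall black-knobbed rod at scene (276,163) in the stand is the guide_rod, and the shorter one beside it is the short_rod. The bolts on the cutter's base plate give its yaw.

Run:
```python
from h import *
b=snap('top')
f=lambda u,v:np.array([150+(u-400)/3,150+v/3])
P={k:atz(b,f(*p),z)[:2] for k,p,z in(('fl',(462,251),.012),('fr',(602,214),.012),('br',(575,106),.012),('ul',(445,122),.132),('ur',(530,100),.132))}
ang=lambda v:np.degrees(np.arctan2(v[1],v[0]))
print(P); y1=ang(P['fl']-P['fr'])-90;y2=ang(P['ul']-P['ur'])-90;y3=ang(P['br']-P['fr']);print(y1,y2,y3)
yaw=np.mean([y1,y3]);c=(P['fl']+P['br'])/2
r=lambda x,y,a:np.array([[np.cos(a),-np.sin(a)],[np.sin(a),np.cos(a)]])@[x,y]
ya=np.radians(yaw);print('c',c,'bush',c+r(-.008,-.03,ya),'tab0',c+r(-.008,-.021,ya),'ydir',r(0,1,ya))
print('tab net center px',atz(b,f(520,168),.167))
print(np.degrees(np.arctan2(-.026,.086)))
s=robot.get_obs();print(s['q'],tool((.528,.012,.24)))
w=snap('wrist');print(w['world_to_cam'])
```

```text
{'fl': array([0.46969939, 0.07923084]), 'fr': array([ 0.50194864, -0.03952203]), 'br': array([ 0.59484741, -0.01509143]), 'ul': array([0.56594307, 0.07625119]), 'ur': array([0.58364134, 0.01055655])}
15.193174263904169 15.077638292459312 14.734077166113169
c [0.5322734  0.03206971] bush [0.53229085 0.00102136] tab0 [0.529967   0.00971617] ydir [-0.25820577  0.96608994]
tab net center px [0.52735732 0.01329463 0.167     ]
-16.82140989004083
[-1.47651526e+00  5.27537594e-01  1.43267012e+00  3.21391135e-06
  1.18138443e+00 -1.78536572e-01] [ 511.69686684 -494.28603942    4.53575102]
[[ 2.69532459e-01 -9.62991128e-01  5.83968278e-04 -6.24877765e-01]
 [-9.18503794e-01 -2.56898578e-01  3.00589256e-01 -3.66690599e-02]
 [-2.89314766e-01 -8.15549383e-02 -9.53753510e-01  3.92482782e-01]
 [ 0.00000000e+00  0.00000000e+00  0.00000000e+00  1.00000000e+00]]
```

move_arm:
  series: "10 -10 -35 0 0 0; 230 -222 -60 0 0 0; 230 -222 -60 0 0 0; 230 -222 -60 0 0 0; 230 -222 -60 0 0 0; 230 -222 -60 0 0 0; 230 -222 -60 0 0 0; 230 -222 -60 0 0 0"
  jaw: 0.7
  newtons: 30

```text
time: 2.27
position: [0.3232, -0.3371, 0.3037]
tool_rot: [0.991, 0.136, 0.0, 0.0]
ft_force: [1.0, 0.3, 0.7]
grip_width: 0.0612
grip_force: 0.0
```

move_arm:
  series: "240 -235 0 0 0 0; 240 -235 0 0 0 0; 240 -235 0 0 0 0; 240 -235 0 0 0 0; 240 -235 0 0 0 0; 240 -235 0 0 0 0; 240 -235 0 0 0 0; 240 -235 0 0 0 0"

```text
time: 2.93
position: [0.4898, -0.0481, 0.3037]
tool_rot: [0.991, 0.136, 0.0, 0.0]
ft_force: [0.4, -0.8, -0.3]
grip_width: 0.0606
grip_force: 0.0
```

Run:
```python
from h import *
w=snap('wrist','w1.png')
s=robot.get_obs();print(s['time'],s['position'],s['q'],R.from_quat(s['tool_rot']).as_matrix().round(3),s['ft_force'])
for n in('upper_bush','lock_tab','cutter','guide_rod','short_rod'): print(n,show(robot.tip_of(w,n)))
print(px(w,(.5325,.001,.132)),px(w,(.5295,.011,.167)),tool((.529,.011,.2)))
```

```text
2.9833 [ 0.49311875 -0.04169697  0.30390768] [-0.3146372   0.2763173   1.67847908  0.00745351  1.18337798  0.97543714] [[ 0.962  0.274  0.005]
 [ 0.274 -0.962  0.006]
 [ 0.007 -0.004 -1.   ]] [2.56261111 1.78284204 1.65754964]
upper_bush [([0.53, 0.004, 0.133], 0.58)]
lock_tab [([0.53, 0.018, 0.168], 0.79)]
cutter [([0.533, 0.03, 0.003], 0.89)]
guide_rod [([0.613, -0.119, -0.001], 0.84), ([0.43, -0.233, -0.006], 0.77), ([0.54, -0.221, 0.011], 0.62), ([0.39, -0.076, 0.003], 0.35)]
short_rod [([0.509, -0.306, 0.011], 0.62)]
[218.72178117 128.48571297] [202.22418431 132.48136213] [ 55.57968528 -48.74589703 103.21847299]
```

View pics/w1.png

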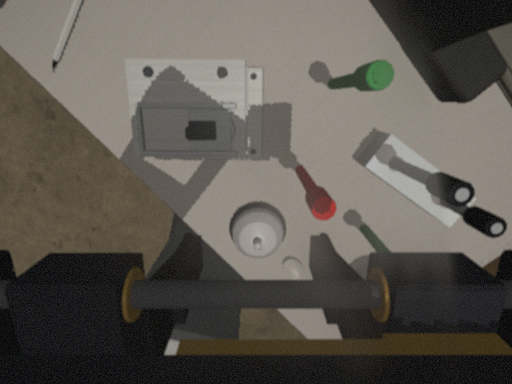

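The tab shows in the wrist view at (201,130) and was predicted at (202,132). It agrees to 1–2 mm, so I'll move above it.

move_arm:
  series: "43 -38 30 0 0 0; 43 -38 95 0 0 0; 43 -38 95 0 0 0; 43 -38 95 0 0 0; 43 -38 95 0 0 0; 43 -38 95 0 0 0"

```text
time: 3.73
position: [0.5209, -0.0037, 0.2097]
tool_rot: [0.991, 0.135, 0.001, 0.0]
ft_force: [0.3, -0.2, 0.8]
grip_width: 0.0607
grip_force: 0.0
```

Run:
```python
from h import *
w=snap('wrist','w2.png')
s=robot.get_obs();print(s['time'],s['position'],R.from_quat(s['tool_rot']).as_matrix().round(3),s['ft_force'])
print(show(robot.tip_of(w,'lock_tab')),px(w,(.5295,.011,.167)),tool((.529,.012,.165)))
```

```text
3.7833 [ 0.52140589 -0.00363965  0.21045389] [[ 0.964  0.268  0.004]
 [ 0.268 -0.964 -0.001]
 [ 0.003  0.002 -1.   ]] [ 0.33457472 -0.80129667 -0.27269638]
[([0.53, 0.019, 0.161], 0.62)] [236.77753001 216.8542075 ] [ 11.14975118 -13.02175457  45.74820926]
```

View pics/w2.png

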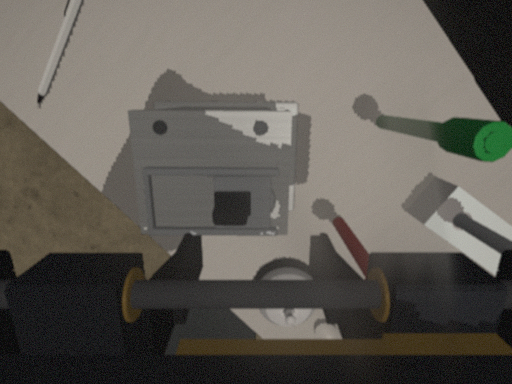

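The tab is at about (232,208), roughly 3 mm further along +y than predicted. I'll lower onto it and grip.

move_arm:
  series: "12 -15 10 0 0 0; 12 -15 44 0 0 0; 12 -15 44 0 0 0; 12 -15 44 0 0 0; 12 -15 44 0 0 0"

```text
time: 4.25
position: [0.5285, 0.0151, 0.1661]
tool_rot: [0.991, 0.136, 0.001, 0.0]
ft_force: [-0.3, 0.8, 0.8]
grip_width: 0.0611
grip_force: 0.0
```

move_arm:
  series: "0 0 0 0 0 0; 0 0 0 0 0 0; 0 0 0 0 0 0; 0 0 0 0 0 0; 0 0 0 0 0 0; 0 0 0 0 0 0"
  jaw: 0
  newtons: 25

```text
time: 4.75
position: [0.5279, 0.0157, 0.1646]
tool_rot: [0.991, 0.136, 0.0, 0.0]
ft_force: [0.2, -0.2, 0.8]
grip_width: 0.0289
grip_force: 0.0
```

move_arm:
  series: "0 0 0 0 0 0; 0 0 0 0 0 0; 0 0 0 0 0 0; 0 0 0 0 0 0"

```text
time: 5.08
position: [0.5278, 0.0157, 0.1644]
tool_rot: [0.991, 0.136, -0.0, 0.0]
ft_force: [-0.0, -1.1, 0.7]
grip_width: 0.0218
grip_force: 25.0
```

move_arm:
  series: "0 -8 0 0 0 0; 0 -16 0 0 0 0; 0 -24 0 0 0 0; 0 -30 0 0 0 0; 0 -36 0 0 0 0; 0 -40 0 0 0 0; 0 -40 0 0 0 0; 0 -40 0 0 0 0"

```text
time: 5.75
position: [0.5177, 0.0528, 0.1643]
tool_rot: [0.991, 0.137, 0.0, 0.002]
ft_force: [0.1, -7.8, -1.5]
grip_width: 0.0218
grip_force: 25.0
```

move_arm:
  series: "0 -2 0 0 0 0; 0 -3 0 0 0 0; 0 -4 0 0 0 0; 0 -4 0 0 0 0"

```text
time: 6.08
position: [0.5177, 0.0531, 0.1643]
tool_rot: [0.99, 0.138, 0.001, 0.005]
ft_force: [1.7, -20.2, -4.2]
grip_width: 0.0221
grip_force: 25.0
```

The lock is at its stop: the force rose to 20 N without motion. The TCP now implies the bush is at (0.532, 0.001). I'll release and lift.

move_arm:
  series: "0 4 0 0 0 0; 0 4 0 0 0 0; 0 4 0 0 0 0; 0 4 0 0 0 0; 0 4 0 0 0 0; 0 4 0 0 0 0"
  jaw: 0.6

```text
time: 6.58
position: [0.5167, 0.0549, 0.1643]
tool_rot: [0.991, 0.136, -0.0, -0.0]
ft_force: [-0.1, -0.3, -0.5]
grip_width: 0.0494
grip_force: 0.0
```

move_arm:
  series: "0 0 -30 0 0 0; 0 0 -70 0 0 0; 0 10 -110 0 0 0; 0 40 -150 0 0 0; 0 80 -150 0 0 0; 0 120 -150 0 0 0; 0 150 -150 0 0 0; 0 150 -150 0 0 0"

```text
time: 7.25
position: [0.5596, -0.0958, 0.3149]
tool_rot: [0.991, 0.134, 0.002, 0.002]
ft_force: [1.0, 0.3, 0.2]
grip_width: 0.0526
grip_force: 0.0
```

Run:
```python
from h import *
w=snap('wrist','w3.png')
b=snap('top')
s=robot.get_obs();print(s['time'],s['position'],R.from_quat(s['tool_rot']).as_matrix().round(3),s['ft_force'])
for c in(w,b):
  for n in('lock_tab','upper_bush','guide_rod','short_rod'): print(n,show(robot.tip_of(c,n)))
for p in((.5317,.0009,.132),(.5177,.0531,.167),(.541,-.221,.181)): print(px(w,p),px(b,p))
print(tool((.541,-.221,.24)))
```

```text
7.35 [ 0.55730429 -0.09093711  0.31396241] [[ 0.964  0.267 -0.001]
 [ 0.267 -0.964  0.001]
 [-0.    -0.001 -1.   ]] [-0.49228495  0.30742913 -0.35538689]
lock_tab [([0.521, 0.051, 0.166], 0.84)]
upper_bush [([0.53, 0.003, 0.134], 0.62)]
guide_rod [([0.614, -0.119, -0.002], 0.75), ([0.538, -0.222, 0.011], 0.69), ([0.492, -0.114, 0.003], 0.64)]
short_rod [([0.51, -0.305, 0.014], 0.8)]
lock_tab [([0.516, 0.051, 0.162], 0.48), ([0.531, 0.03, -0.002], 0.21)]
upper_bush [([0.537, 0.001, 0.13], 0.69)]
guide_rod [([0.539, -0.217, 0.012], 0.71), ([0.432, -0.236, -0.0], 0.44)]
short_rod [([0.514, -0.307, 0.008], 0.62)]
[159.49966856 181.5789307 ] [197.0864301  205.50020936]
[ 91.97318969 190.59367033] [172.21762911 210.1618429 ]
[375.74369193 244.46437326] [294.46909508 200.02661202]
[-51.39233437 122.45527698  74.40761341]
```

View pics/w3.png

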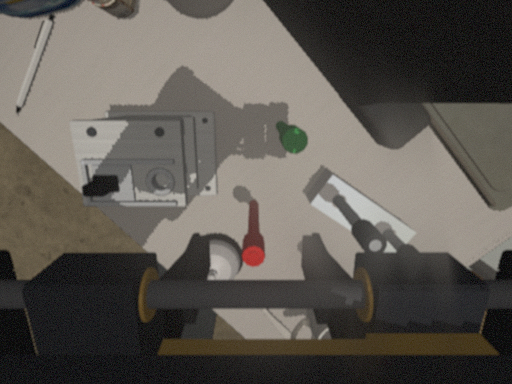

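The lock is open and the bush mouth shows at (161,181), within 1.5 px of the prediction. The guide_rod's knob is at (376,245), matching (0.541,-0.221). I'll check the clearance to the black machine before going down.

Run:
```python
from h import *
w=snap('wrist');a=snap('scene');b=snap('top')
for z in(0,.05,.3): print(z,atz(w,(400,140),z)[:2],atz(a,(245,187),z)[:2],atz(b,(300,165),z)[:2],'towel',atz(b,(182,95),z)[:2])
print(tool((.541,-.221,.24)),tool((.541,-.221,.164)))
```

```text
0 [ 0.63721322 -0.28116665] [ 0.67377029 -0.23932423] [ 0.65184325 -0.25373618] towel [0.83815472 0.05940972]
0.05 [ 0.63720655 -0.25759725] [ 0.6312246  -0.19168869] [ 0.64312221 -0.24821866] towel [0.82208144 0.05256985]
0.3 [ 0.63717322 -0.13975027] [0.41849614 0.04648897] [ 0.59951701 -0.22063105] towel [0.74171503 0.01837049]
[-51.27060419 121.92647128  74.40812383] [-51.27738862 121.92570323 150.40812353]
```

Run:
```python
from h import *
w=snap('wrist');b=snap('top')
print(-b['world_to_cam'][:3,:3].T@b['world_to_cam'][:3,3])
for z in(0,.05,.1,.2,.3,.4):
    p=[atz(b,q,z) for q in((200,75),(240,118),(270,150))]; r=[px(w,x).round() for x in p]
    print(z,[x[:2].round(3) for x in p],r,[262+(v[1])*0.8 for v in r])
```

```text
[ 0.43084537 -0.11391791  1.26703864]
0 [array([0.894, 0.012]), array([ 0.777, -0.095]), array([ 0.691, -0.175])] [array([ 249., -154.]), array([307.,  -9.]), array([343.,  80.])] [np.float64(138.8), np.float64(254.8), np.float64(326.0)]
0.05 [array([0.875, 0.008]), array([ 0.763, -0.096]), array([ 0.681, -0.173])] [array([ 248., -168.]), array([311.,  -9.]), array([349.,  86.])] [np.float64(127.6), np.float64(254.8), np.float64(330.8)]
0.1 [array([0.857, 0.003]), array([ 0.749, -0.097]), array([ 0.671, -0.17 ])] [array([ 246., -186.]), array([316., -10.]), array([357.,  93.])] [np.float64(113.19999999999999), np.float64(254.0), np.float64(336.4)]
0.2 [array([ 0.82 , -0.007]), array([ 0.722, -0.098]), array([ 0.65 , -0.165])] [array([ 242., -246.]), array([331., -12.]), array([380., 116.])] [np.float64(65.19999999999999), np.float64(252.4), np.float64(354.8)]
0.3 [array([ 0.784, -0.017]), array([ 0.695, -0.1  ]), array([ 0.63, -0.16])] [array([ 230., -406.]), array([366., -18.]), array([431., 166.])] [np.float64(-62.80000000000001), np.float64(247.6), np.float64(394.8)]
0.4 [array([ 0.747, -0.027]), array([ 0.668, -0.101]), array([ 0.609, -0.156])] [array([  107., -2064.]), array([531., -43.]), array([615., 345.])] [np.float64(-1389.2), np.float64(227.6), np.float64(538.0)]
```

The machine's nearest corner is about 0.10 m from the rod and low, so the clearance is fine. I'll go above the rod.

move_arm:
  series: "-17 40 10 0 0 0; -34 80 30 0 0 0; -51 122 60 0 0 0; -51 122 74 0 0 0; -51 122 74 0 0 0; -51 122 74 0 0 0"

```text
time: 8.5
position: [0.5402, -0.2218, 0.2388]
tool_rot: [0.991, 0.135, -0.001, -0.002]
ft_force: [0.8, 0.8, 1.2]
grip_width: 0.0525
grip_force: 0.0
```

Run:
```python
from h import *
w=snap('wrist','w4.png')
s=robot.get_obs();print(s['time'],s['position'],s['q'].round(2),s['ft_force'])
print(show(robot.tip_of(w,'guide_rod')),px(w,(.541,-.221,.181)),tool((.541,-.221,.164)))
```

```text
8.55 [ 0.54113399 -0.22125139  0.24021716] [-0.58  0.48  1.54  0.    1.12  0.72] [-0.01275718 -0.442582   -0.43582651]
[([0.613, -0.116, -0.002], 0.91), ([0.432, -0.232, -0.003], 0.78), ([0.543, -0.221, 0.013], 0.77), ([0.49, -0.112, 0.003], 0.56)] [255.28448922 224.00811217] [-0.8102477  -0.12919899 77.14091106]
```

View pics/w4.png

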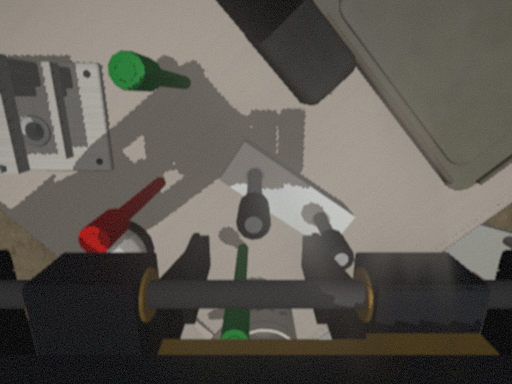

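The knob top is at (254,225), predicted (255,224), so it's centred between the fingers. I'll go down and grip.

move_arm:
  series: "0 0 25 0 0 0; 0 0 55 0 0 0; 0 0 76 0 0 0; 0 0 76 0 0 0; 0 0 76 0 0 0"

```text
time: 9.02
position: [0.5417, -0.2202, 0.165]
tool_rot: [0.991, 0.137, 0.0, -0.0]
ft_force: [-0.5, -0.4, 1.0]
grip_width: 0.052
grip_force: 0.0
```

move_arm:
  series: "0 0 0 0 0 0; 0 0 0 0 0 0; 0 0 0 0 0 0; 0 0 0 0 0 0; 0 0 0 0 0 0; 0 0 0 0 0 0; 0 0 0 0 0 0"
  jaw: 0
  newtons: 40

```text
time: 9.6
position: [0.5414, -0.2213, 0.165]
tool_rot: [0.991, 0.136, 0.0, -0.0]
ft_force: [0.8, 2.0, 4.1]
grip_width: 0.0232
grip_force: 40.2
```

move_arm:
  series: "0 0 -15 0 0 0; 0 0 -35 0 0 0; 0 0 -70 0 0 0; 0 0 -105 0 0 0; 0 0 -140 0 0 0; 0 0 -175 0 0 0; 0 0 -175 0 0 0"

```text
time: 10.18
position: [0.5443, -0.2235, 0.3468]
tool_rot: [0.991, 0.136, 0.006, 0.005]
ft_force: [1.3, -1.1, -1.1]
grip_width: 0.0226
grip_force: 40.3
```

move_arm:
  series: "8 -32 0 0 0 0; 16 -64 0 0 0 0; 24 -100 0 0 0 0; 32 -136 0 0 0 0; 40 -170 0 0 0 0; 46 -200 0 0 0 0; 50 -216 0 0 0 0; 50 -216 0 0 0 0"

```text
time: 10.85
position: [0.5295, 0.0039, 0.3378]
tool_rot: [0.99, 0.138, -0.002, -0.002]
ft_force: [0.0, -0.8, -1.9]
grip_width: 0.0234
grip_force: 40.2
```

move_arm:
  series: "0 0 10 0 0 0; 0 0 20 0 0 0; 0 0 20 0 0 0; 0 0 20 0 0 0"

```text
time: 11.18
position: [0.5304, -0.0009, 0.3175]
tool_rot: [0.991, 0.135, -0.002, -0.001]
ft_force: [-0.1, 0.9, -3.1]
grip_width: 0.0232
grip_force: 40.3
```

Run:
```python
from h import *
w=snap('wrist');a=snap('scene');b=snap('top')
s=robot.get_obs();print(s['time'],s['position'],R.from_quat(s['tool_rot']).as_matrix().round(3),s['ft_force'],s['grip_width'],s['grip_force'])
for c in(a,b,w):
  print(show(robot.tip_of(c,'guide_rod')),show(robot.tip_of(c,'upper_bush')),px(c,(.532,0,.132)),px(c,np.r_[s['position'][:2],s['position'][2]-.154]))
A=cv2.resize(a['img'][150:250,180:270],(540,600),interpolation=3)
W=cv2.resize(w['img'][120:280,200:300],(260,416),interpolation=3)
C=np.zeros((600,800,3),np.uint8);C[:,:540]=A;C[:416,540:]=W
cv2.imwrite('pics/c5.png',C[:,:,::-1])
print(tool((.532,0,.2)))
```

```text
11.3333 [ 0.53146388 -0.0008387   0.3192927 ] [[ 0.963  0.268  0.   ]
 [ 0.268 -0.963 -0.   ]
 [ 0.     0.    -1.   ]] [-0.08533114 -0.59471013 -2.15226597] 0.02329684815371755 40.26252597570419
[([0.61, -0.119, -0.001], 0.64)] [([0.529, 0.0, 0.136], 0.68)] [223.99457209 214.07019363] [223.55937532 203.61312025]
[([0.496, -0.112, 0.002], 0.5), ([0.433, -0.234, -0.003], 0.45), ([0.611, -0.116, -0.001], 0.41)] [([0.538, 0.002, 0.13], 0.93)] [197.47592161 205.37419351] [196.38513585 204.29479981]
[([0.491, -0.114, 0.005], 0.92), ([0.525, 0.0, 0.161], 0.91)] [([0.532, 0.005, 0.131], 0.58)] [255.47232339 176.91739449] [256.12633354 186.08443546]
[6.72170214e-01 9.59532612e-02 1.19607897e+02]
```

View pics/c5.png

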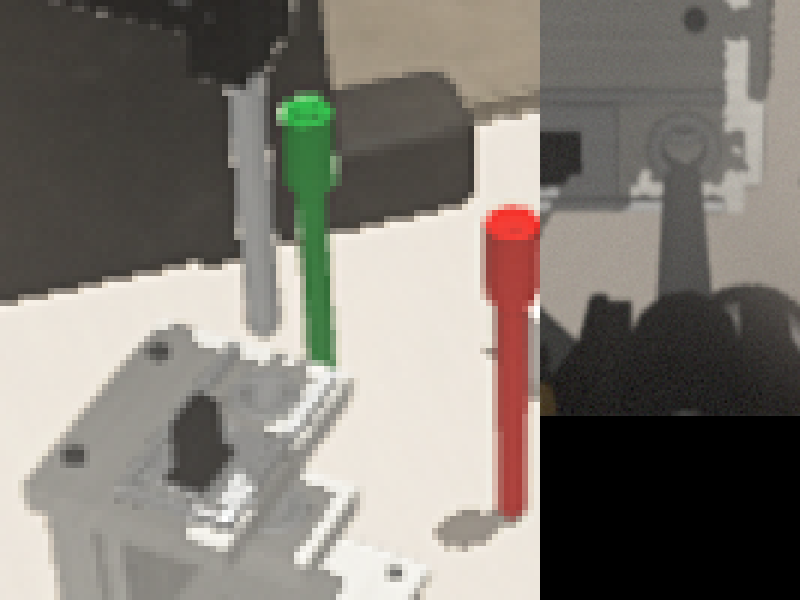

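The bush ring in the wrist view is at (255.8,176.5), predicted (255.5,176.9). The foot, at about (255.8,184), is right over it. I'll lower it gently.

move_arm:
  series: "0 0 10 0 0 0; 0 0 20 0 0 0; 0 0 27 0 0 0; 0 0 31 0 0 0; 0 0 35 0 0 0; 0 0 39 0 0 0; 0 0 42 0 0 0; 0 0 42 0 0 0"

```text
time: 12.3
position: [0.5308, 0.0001, 0.2766]
tool_rot: [0.991, 0.136, -0.001, -0.0]
ft_force: [-0.1, -0.4, -2.4]
grip_width: 0.023
grip_force: 40.3
```

No contact force, and the foot is inside the upper bush. I'll continue.

move_arm:
  series: "0 0 7 0 0 0; 0 0 14 0 0 0; 0 0 21 0 0 0; 0 0 28 0 0 0; 0 0 35 0 0 0; 0 0 40 0 0 0; 0 0 43 0 0 0; 0 0 43 0 0 0"

```text
time: 12.97
position: [0.5307, 0.0001, 0.2334]
tool_rot: [0.991, 0.136, -0.001, -0.0]
ft_force: [-0.8, 0.1, -2.3]
grip_width: 0.0229
grip_force: 40.3
```

move_arm:
  series: "0 0 4 0 0 0; 0 0 8 0 0 0; 0 0 12 0 0 0; 0 0 16 0 0 0; 0 0 20 0 0 0; 0 0 22 0 0 0; 0 0 22 0 0 0"

```text
time: 13.55
position: [0.5308, 0.0001, 0.2117]
tool_rot: [0.991, 0.136, -0.001, -0.0]
ft_force: [-1.1, -0.4, -2.9]
grip_width: 0.023
grip_force: 40.3
```

move_arm:
  series: "0 0 5 0 0 0; 0 0 10 0 0 0; 0 0 15 0 0 0; 0 0 20 0 0 0; 0 0 24 0 0 0; 0 0 26 0 0 0; 0 0 26 0 0 0; 0 0 26 0 0 0"

```text
time: 14.22
position: [0.5312, 0.0001, 0.1862]
tool_rot: [0.991, 0.136, -0.0, -0.0]
ft_force: [-1.2, 0.7, -2.6]
grip_width: 0.0231
grip_force: 40.3
```

Run:
```python
from h import *
a=snap('scene');b=snap('top');w=snap('wrist')
s=robot.get_obs();print(s['time'],s['position'],s['ft_force'],s['moment'],s['grip_force'],px(a,np.r_[s['position'][:2],s['position'][2]-.154]))
print([show(robot.tip_of(c,n)) for c in(a,b,w) for n in('lock_tab','short_rod','guide_rod')])
A=cv2.resize(a['img'][170:290,170:290],(600,600),interpolation=3)
cv2.imwrite('pics/c6.png',A[:,:,::-1])
```

```text
14.3667 [5.31388394e-01 3.85318908e-05 1.86595018e-01] [-0.30841785 -0.37975698 -3.54212268] [ 0.00531325 -0.0114426  -0.01376083] 40.25289359036833 [226.46512673 242.73625283]
[[([0.708, 0.113, 0.004], 0.7), ([0.517, 0.048, 0.167], 0.55)], [], [([0.61, -0.116, -0.001], 0.57), ([0.49, -0.111, 0.001], 0.56)], [], [([0.512, -0.307, 0.008], 0.65)], [([0.432, -0.234, 0.002], 0.63), ([0.494, -0.112, -0.001], 0.59), ([0.611, -0.118, 0.0], 0.44)], [([0.519, 0.056, 0.164], 0.61)], [], [([0.432, -0.233, -0.002], 0.82), ([0.488, -0.111, 0.001], 0.72), ([0.388, -0.075, 0.002], 0.68), ([0.52, 0.055, 0.164], 0.58), ([0.615, -0.119, -0.002], 0.57)]]
```

View pics/c6.png

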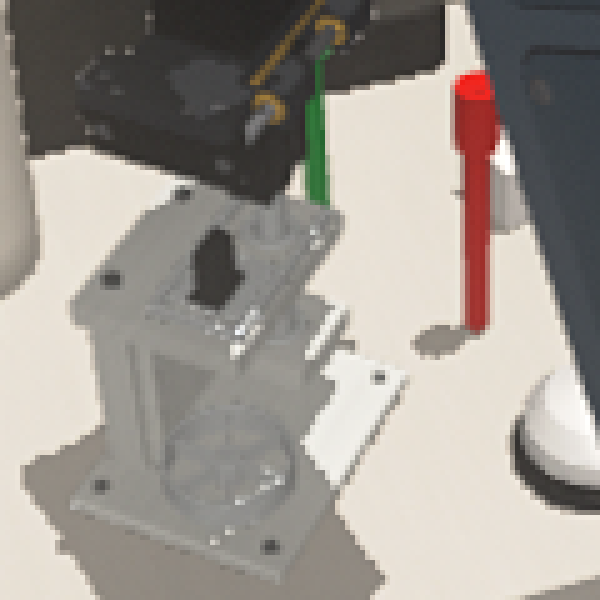

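The shank enters the upper bush at crop (270,225) and continues between the plates, and the lock tab is at its end position. The foot is about 33 mm above the counter, in the middle of the allowed range, so I'll hand in.

```bash
python3 -c "
from rig import robot
print(robot.hand_in())"
```

```text
the job is handed in; nothing more can be done
None
```

I handed the job in at about 14.4 s (no verdict was returned): the lock is at its end stop, and the long rod is gripped upright through both bushes with its foot about 17 mm below the lower bush and 21 mm above the base plate; the short rod was still in the stand.

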